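# Set a can lane's swinging guide to its middle width with the stay bar

## Robot

A 6-joint arm with a two-finger parallel gripper is mounted at the origin on the work surface. World frame = base frame: x ahead of the robot, y to its left, z up, the work surface at z = 0. Lengths are in m, angles in rad, forces in N, time in s.
With the tool pointing down it reaches from about 0.3 to 0.875 m from the base axis. Payload 6.4 kg.
Tool frame: the origin (TCP) lies between the finger pads; the fingertips stand 19 mm ahead of it and the grasp point (between the pads) is the TCP (ctrl.tips_ahead is the z of the fingertips in the tool frame, in m); z points along the fingers, y is the line along which they close (so a half turn about z gives the same grasp; the last joint's range is limited). The gripper opens to 85 mm and grips with 20 to 120 N. Pads are 22 mm wide; open, the fingers measure 114 mm over their backs; the gripper's body (76 mm by 85 mm) begins 54 mm behind the grasp point. The pads swing forward as they close: fully open they stand 13 mm farther back than shut.
Start: joints at [-1.527, 0.181, 1.607, -0, 1.354, -0.206], TCP at [0.142, -0.557, 0.228] pointing down, gripper open.
Joint ranges: [-2.99, 2.99], [-0.89, 2.07], [0.3, 2.58], [-1.14, 4.28], [0, 2.63], [-3.12, 3.12]. Speed limits (rad/s): [2.57, 2.57, 3.01, 3.14, 3.14, 3.14].

## Interface

Orientations are given as a unit quaternion [w, x, y, z].
In Python, from bench import readout, vision, ctrl gives the robot as it stands.
- The arm moves only by the tool play_rows, never from a script. Its arguments are lists of equal length, an entry for each row: "xyz": the shift along the tool's x, y, z in mm, a list of three; "rot": the turn, a rotation vector about the tool's x, y, z in rad, a list of three; "grip": the opening, from 0 (shut) to 1 (fully open). In form: {"xyz": [[x, y, z], ...], "rot": [[rx, ry, rz], ...], "grip": [grip, ...]}. A call has exactly 10 rows; each row is the pose to reach, as a shift and turn from the pose commanded when the call began, along the tool's axes at that moment; what a row does not reach only later rows make up. A row lasts 1/8 s, in which the tool goes at most 62.5 mm and 10.7 degrees, less where a joint would pass 70% of its speed; a pose out of reach is approached as far as the arm can. A call with a gripper value outside its range is refused whole. The fingers move at their own pace and stop on an object; the grip force is fixed at half the most. Time passes only in rows, so rows that repeat a pose let the fingers close, or fill a call up. It gives the time, the measured TCP pose, the force, the opening and the grip force at its end, in the units of the state.
- readout.get_obs(): the state, without advancing time (a new reading comes with each control period).
- vision.camera(name): name is "scene" or "top" or "wrist"; returns a dict with "color" (400x640x3 uint8, red, green, blue), "depth" (400x640 float32, m along the optical axis (not along the pixel's ray), 0 where there is no reading), "camera_matrix" (3x3 intrinsics, pixels), "extrinsics" (4x4, takes a point from camera to world coordinates); the wrist camera has in their place "hand_eye" (4x4, takes a point from camera to tool coordinates, whose origin is the TCP and whose axes are the flange's). Camera axes: x right, y down, z forward; pixel columns grow to the right and rows downward; lengths in m; the calibration is good to about 2 mm. The wrist camera is an equidistant fisheye: a pixel r from the principal point sees the ray r / f radians off the axis. A picture is of the moment at which its call begins: read the wrist's pose just before it.
- ctrl.hand_in(): hands the job in; it is judged then, once.
The state is a dict: "time_s": time; "q": joint angles; "dq": joint speeds; "joint_efforts": joint torques, N m; "eef_pos": TCP position; "eef_rot": TCP orientation; "wrist_force": force on the tool from outside, world axes, zero at the start; "torque": the same for the moment, N m; "opening": opening from 0.0 (shut) to 1.0 (fully open); "grasp_force": force on a finger pad.
Only numpy, scipy, OpenCV 4.12 (cv2) and the standard library are available. Lean on these libraries where they do the work, as an engineer would, in place of code of your own. Each camera call takes 0.05 s, during which the arm holds its last target. There are 200 camera calls.

## Task

Set the can lane to its middle width: take the stay bar by its grip tab, pull the spring-shut guide open with it, and drop the bar's middle hole over the peg until the bar lies flat on the block and holds the guide open by itself, then let go. The peg may be bolted anywhere along its slot, so feel for it under light pressure and never force the bar down on it; do not let the guide snap back, and leave the cans and other stock where they stand.

Things in the scene. Friction and masses are not known exactly. Their poses are not given: they have to be found in the camera images.
- lane: the can lane: plywood board 310 x 380 mm, 10 mm thick, on the table, with a fixed guide along its right (-y) edge, a swinging guide, a stay bar and a peg block near its left (+y) edge. It never moves. Origin: at table height straight under the centre of the slot in the peg block; x along the lane, y from the swinging guide to the peg block, z up. The board spans x -110..200, y -335..45 mm
- bracket: steel peg block, 40 x 64 mm (x, y), flat top 30 mm above the table, on a rubber mount: it sinks 1 mm for each 6 N, at most 4 mm, then is hard. Origin, axes as the lane's. A slot 42 mm long runs along y in its top, centred on the origin. An upright round peg stands in it, bolted fast at x = 0 but anywhere up to 14 mm either way of the slot's centre in y; not measured: find it by eye or feel
- peg_height (a point): point above the slot's centre at the height of the peg's tip: 45 mm above the table, 15 mm above the block. The peg is steel, 10 mm thick, its tip chamfered 1 mm wide. The peg itself is up to 14 mm to either side of this point along the lane's y, exactly in line in x
- guide_hinge (a point): on the vertical hinge axis of the swinging guide, at table height; x 170, y -225 mm in the lane's frame. The guide is an upright aluminium panel 220 mm long, 8 mm thick, its top 73 mm above the table. Axes as the lane's
- guide (a joint): opening of the swinging guide, rad; 0 = shut (the panel runs from the hinge along the lane's -x), growing as its free end swings to the lane's +y, towards the peg block, up to 0.85. A spring pulls it shut: about 0.5 N m at 0, 0.9 N m at 0.35 rad, so 3 to 6 N at the stay's pin. With the middle hole on the peg it stands open 0.25 to 0.45
- stay_pivot (a joint): swing of the stay bar about its vertical pin on the guide, rad; 0 = square to the guide's panel (pointing to the lane's +y when the guide is shut), growing as the free end goes towards the lane's +x; turns freely
- stay (a joint): lift of the stay bar about a level axis at its pin, rad: 0 = level, as it lies flat on the block with a hole fully down over the peg; grows as the free end rises; it hangs at -0.03 with nothing under it. About 0.1 when the bar's middle hole region rests on the peg's tip
- stay_pin (a point): the pin that joins the stay bar to the guide, at the bar's underside, 30 mm above the table. It lies 170 mm along the panel from the hinge axis and 20 mm out from the panel's middle plane on the peg block's side. Axes: x along the bar to its free end, z up from the bar
- stay_middle_hole (a point): centre of the middle hole at the bar's underside, 150 mm from the pin. The bar is flat dark steel, 26 mm wide, 5 mm thick, about 0.22 kg, reaching 262 mm from the pin, with three square through-holes 12 mm wide at 110, 150 and 190 mm from the pin. Axes as the pin's
- stay_tab (a point): centre of the upright grip tab near the bar's free end, 240 mm from the pin and 30 mm above the bar's underside: a steel plate 34 mm long (along the bar), 12 mm thick (across it), 45 mm high, standing on the bar's top. Axes as the pin's
- soup_can: food can with a red label, 66 mm across, 100 mm tall, standing in the lane; bystander, origin at the centre of its underside
- bean_can: food can with a green label, 66 mm across, 100 mm tall, standing in the lane; bystander, origin at the centre of its underside
- tuna_tin: low tin, 76 mm across, 36 mm tall, on the board beyond the stay bar; bystander, origin at the centre of its underside
- tape_roll: roll of parcel tape lying flat, 60 mm across, 24 mm tall, on the board on the robot's side of the stay bar; bystander, origin at the centre of its underside
- peach_can: large can, 84 mm across, 115 mm tall, standing left on the table; bystander, origin at the centre of its underside
- jam_jar: jar with a red lid, 68 mm across, 95 mm tall, standing left on the table; bystander, origin at the centre of its underside
- cracker_box: upright carton 150 x 60 x 200 mm, standing right on the table; bystander, origin at the centre of its underside

How it is judged:
By the outcome, as a careful person would: the job done as asked, in the order asked, and still so for the second after the job is handed in, with the robot touching nothing.
It also fails if it takes over 64 s, if anything falls off the work surface, if the arm or the gripper's body presses on something with over 40 N, if the wrist force passes 120 N, or if a joint passes its speed limit or range.

## Working session

There is one attempt and no reset: what is moved stays moved. The work goes in short steps, Python scripts to look and compute and a tool call to move; the robot and the scene stay as the last step left them, time stands still between calls to the robot, and variables do not carry over. Pictures are saved under pics/ and viewed, at most 10 in all, crops included, and the job is handed in when it is done.

Besides the shell and the picture viewer there is one more tool, called after "Emit:" by a JSON object that holds its "name" and its "arguments". play_rows: Moves the arm, as the interface text tells. Its arguments: {"type":"object","properties":{"xyz":{"type":"array","items":{"type":"array","items":{"type":"number"}}},"rot":{"type":"array","items":{"type":"array","items":{"type":"number"}}},"grip":{"type":"array","items":{"type":"number"}}},"required":["xyz","rot","grip"]}

```bash
ls; mkdir -p pics
cat > h.py <<'E'
import numpy as np,cv2
from bench import readout,vision,ctrl
from scipy.spatial.transform import Rotation as R
def ray(c,u,v):
    K=c["camera_matrix"];T=c["extrinsics"]
    d=T[:3,:3]@np.array([(u-K[0,2])/K[0,0],(v-K[1,2])/K[1,1],1]);return T[:3,3],d
def onz(c,u,v,z):
    o,d=ray(c,u,v);return o+d*(z-o[2])/d[2]
def cloud(c):
    K=c["camera_matrix"];T=c["extrinsics"];d=c["depth"]
    v,u=np.mgrid[:400,:640];P=np.stack([(u-K[0,2])/K[0,0]*d,(v-K[1,2])/K[1,1]*d,d],-1)
    return P@T[:3,:3].T+T[:3,3]
def save(n,im):cv2.imwrite("pics/"+n+".png",cv2.cvtColor(im,cv2.COLOR_RGB2BGR))
E
python3 - <<'E'
from h import *
a=vision.camera("top");b=vision.camera("scene")
save("top",a["color"]);save("scene",b["color"])
for c in(a,b):print(c["camera_matrix"],c["extrinsics"].round(3))
print({k:np.round(v,3) for k,v in readout.get_obs().items()},ctrl.tips_ahead)
E
```

```text
pics
[[496.05660161   0.         313.35986925]
 [  0.         496.05660161 202.49308925]
 [  0.           0.           1.        ]] [[ 0.045 -0.978  0.205  0.256]
 [-0.999 -0.045  0.005 -0.053]
 [ 0.004 -0.205 -0.979  1.644]
 [ 0.     0.     0.     1.   ]]
[[482.49486199   0.         318.22199022]
 [  0.         482.49486199 199.54960902]
 [  0.           0.           1.        ]] [[-0.21   0.644 -0.736  1.532]
 [ 0.977  0.121 -0.173  0.158]
 [-0.022 -0.755 -0.655  0.905]
 [ 0.     0.     0.     1.   ]]
{'time_s': np.float64(0.1), 'q': array([-1.527,  0.181,  1.608, -0.   ,  1.354, -0.206]), 'dq': array([ 0.   , -0.003, -0.001, -0.   , -0.001,  0.   ]), 'joint_efforts': array([ 0.0000e+00, -4.4588e+01, -3.5224e+01, -0.0000e+00,  4.0000e-03,
       -0.0000e+00]), 'eef_pos': array([ 0.142, -0.557,  0.227]), 'eef_rot': array([-0.001,  0.992,  0.125,  0.   ]), 'wrist_force': array([0.385, 0.194, 0.484]), 'torque': array([ 0.02 ,  0.035, -0.03 ]), 'grasp_force': np.float64(0.0), 'opening': np.float64(0.998)} 0.019
```

View pics/top.png

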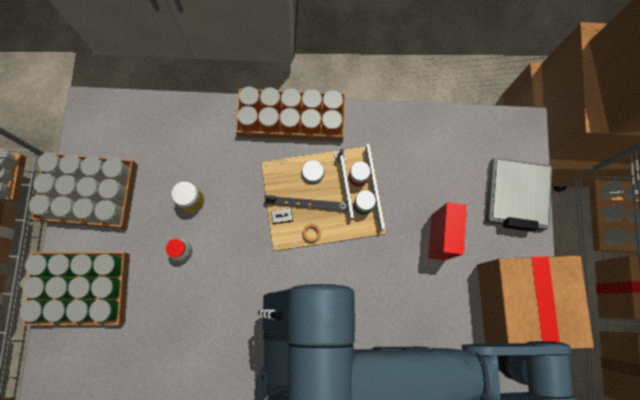

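View pics/scene.png

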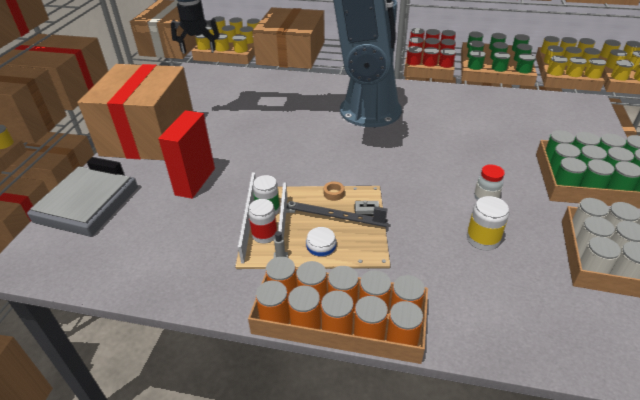

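The top view shows the board with corners near (262,160), (370,147), (384,233) and (274,250). The bar runs from its pin at (343,205) to the tab at (270,200), and the block is at (282,215). The scene view shows the same, with the tab and block at about (375,212).

```bash
cat >> h.py <<'E'
def board(c,roi):
    h=cv2.cvtColor(c["color"],cv2.COLOR_RGB2HSV);m=cv2.inRange(h,(8,60,90),(30,255,255))
    k=np.zeros_like(m);x0,y0,x1,y1=roi;k[y0:y1,x0:x1]=m[y0:y1,x0:x1]
    k=cv2.morphologyEx(k,cv2.MORPH_OPEN,np.ones((3,3)))
    ct=np.vstack(cv2.findContours(k,0,2)[0]).reshape(-1,2)
    P=np.array([onz(c,u,v,.01)[:2] for u,v in ct],np.float32)*1000
    return cv2.minAreaRect(P),cv2.boxPoints(cv2.minAreaRect(P))
E
python3 - <<'E'
from h import *
a=vision.camera("top");b=vision.camera("scene")
for c,r in((a,(250,143,390,260)),(b,(230,183,392,268))):print(board(c,r))
x=cv2.resize(a["color"][140:255,255:390],None,fx=4.4,fy=4.4,interpolation=2);save("topc",x)
x=cv2.resize(b["color"][170:275,230:395],None,fx=4.8,fy=4.8,interpolation=2);save("scc",x)
for n,c in(("top",a),("scene",b)):
    P=cloud(c);print(n,[(z,(((P[...,2]>z)&(P[...,2]<z+.01)&(P[...,0]>.35)&(P[...,0]<.75)&(abs(P[...,1])<.3)).sum())) for z in np.arange(0,.12,.01).round(2)])
E
```

```text
(((618.9202880859375, -72.07861328125), (313.3121337890625, 380.4793701171875), 11.336187362670898), array([[ 427.92596,   83.65646],
       [ 502.71503, -289.40005],
       [ 809.9146 , -227.81369],
       [ 735.12555,  145.24283]], dtype=float32))
(((614.8289184570312, -71.25440979003906), (325.52081298828125, 378.9769287109375), 11.017932891845703), array([[ 418.8543 ,   83.63515],
       [ 491.2829 , -288.35626],
       [ 810.8035 , -226.14397],
       [ 738.37494,  145.84744]], dtype=float32))
top [(np.float64(0.0), np.int64(8641)), (np.float64(0.01), np.int64(3066)), (np.float64(0.02), np.int64(546)), (np.float64(0.03), np.int64(647)), (np.float64(0.04), np.int64(389)), (np.float64(0.05), np.int64(139)), (np.float64(0.06), np.int64(233)), (np.float64(0.07), np.int64(258)), (np.float64(0.08), np.int64(32)), (np.float64(0.09), np.int64(70)), (np.float64(0.1), np.int64(324)), (np.float64(0.11), np.int64(254))]
scene [(np.float64(0.0), np.int64(9268)), (np.float64(0.01), np.int64(4464)), (np.float64(0.02), np.int64(688)), (np.float64(0.03), np.int64(1081)), (np.float64(0.04), np.int64(677)), (np.float64(0.05), np.int64(196)), (np.float64(0.06), np.int64(262)), (np.float64(0.07), np.int64(469)), (np.float64(0.08), np.int64(157)), (np.float64(0.09), np.int64(172)), (np.float64(0.1), np.int64(301)), (np.float64(0.11), np.int64(442))]
```

View pics/topc.png

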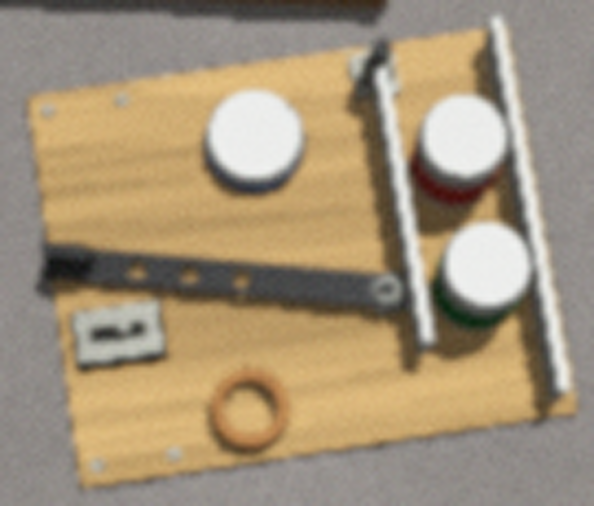

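View pics/scc.png

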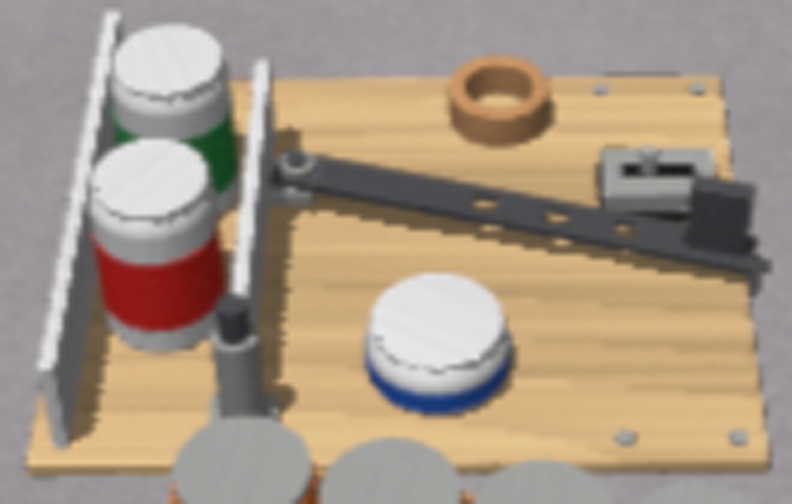

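The crops show clear detail. In the top crop the bar runs from its pin at (386,290) to the tab at (68,262). The slotted block is at (118,335), beside the bar on the robot's side. The guide is shut. In the scene crop the tab is at (722,215) and the block at (655,165).

```bash
cat >> h.py <<'E'
A=np.radians(11.3);O=np.array([546.3,61.2]);RL=np.array([[np.cos(A),-np.sin(A)],[np.sin(A),np.cos(A)]])
def l2w(p):return O+RL@np.array(p)
def w2l(p):return RL.T@(np.array(p)-O)
E
python3 - <<'E'
from h import *
for n in("top","scene"):
    c=vision.camera(n);P=cloud(c)*1000;L=(P[...,:2]-O)@RL
    def st(name,m):
        q=P[m];l=L[m]
        if len(q):print(n,name,len(q),"w",np.median(q,0).round(1),"lane",np.median(l,0).round(1),"lo",np.percentile(np.c_[l,q[:,2]],3,0).round(),"hi",np.percentile(np.c_[l,q[:,2]],97,0).round())
    y=L[...,1];x=L[...,0];z=P[...,2];dark=c["color"].max(-1)<75
    st("tab",(y>-20)&(y<70)&(x>0)&(x<90)&(z>50)&(z<90))
    st("bar",(y>-190)&(y<0)&(x>-10)&(x<80)&(z>22)&(z<45)&dark)
    st("block",(y>-40)&(y<40)&(x>-30)&(x<25)&(z>24)&(z<50)&~dark)
    st("guide",(y>-250)&(y<-205)&(x>-60)&(x<170)&(z>60)&(z<80))
def tri(p,q):
    a=ray(vision.camera("top"),*p);b=ray(vision.camera("scene"),*q)
    s=np.linalg.lstsq(np.c_[a[1],-b[1]],b[0]-a[0],rcond=None)[0];u=a[0]+a[1]*s[0];v=b[0]+b[1]*s[1]
    w=(u+v)*500;return w.round(1),w2l(w[:2]).round(1),(np.linalg.norm(u-v)*1000).round(1)
f=lambda x,y:(255+x/4.4-.5,140+y/4.4-.5);g=lambda x,y:(230+x/4.8-.5,170+y/4.8-.5)
print("pin",tri(f(387,291),g(297,160)));print("tabtop",tri(f(66,264),g(724,185)))
print("hole m",tri(f(189,279),g(557,217)));print("block",tri(f(118,335),g(657,165)))
E
```

```text
top tab 48 w [597.5  97.9  70.1] lane [58.  25.8] lo [50. 11. 53.] hi [66. 41. 75.]
top bar 217 w [588.6 -22.4  29. ] lane [ 24.1 -89.6] lo [  -3. -183.   23.] hi [53. -4. 38.]
top block 206 w [545.9  58.2  29.7] lane [-1.1 -2.5] lo [-20. -32.  25.] hi [19. 28. 41.]
top guide 214 w [ 651.5 -151.3   72.1] lane [  62.  -226.6] lo [ -42. -244.   62.] hi [ 165. -222.   79.]
scene tab 118 w [604.1 103.1  65.8] lane [64.5 29.8] lo [55. 14. 51.] hi [72. 45. 74.]
scene bar 134 w [604.7 -13.   30.1] lane [ 38.8 -84.9] lo [   3. -183.   24.] hi [64. -5. 37.]
scene block 211 w [553.4  58.3  30.8] lane [ 6.5 -4.8] lo [-17. -29.  25.] hi [23. 30. 44.]
scene guide 267 w [ 648.6 -153.4   73.3] lane [  60.2 -224.6] lo [ -40. -249.   61.] hi [ 143. -219.   78.]
pin (array([ 586. , -139.8,   39.4]), array([  -0.4, -204.9]), np.float64(0.9))
tabtop (array([590.3, 100.6,  64.3]), array([50.9, 30. ]), np.float64(2.7))
hole m (array([591.1,  10.2,  25.9]), array([ 34. , -58.8]), np.float64(2.0))
block (array([544.6,  60.3,  32.4]), array([-1.9, -0.6]), np.float64(0.7))
```

```bash
cat >> h.py <<'E'
def Rt(yaw,lift):
    X=np.array([np.cos(lift)*np.cos(yaw),np.cos(lift)*np.sin(yaw),np.sin(lift)]);Y=np.array([np.sin(yaw),-np.cos(yaw),0])
    return np.c_[X,Y,np.cross(X,Y)]
def cur():
    o=readout.get_obs();q=o["eef_rot"];return o["eef_pos"]*1000,R.from_quat([q[1],q[2],q[3],q[0]]).as_matrix(),o
def mv(p,Rg,p0=None,R0=None):
    if p0 is None:p0,R0,_=cur()
    print("xyz",(R0.T@(np.array(p)-p0)).round(1),"rot",R.from_matrix(R0.T@Rg).as_rotvec().round(4))
def lane_pose(th,al,lift,d=240,h=32):
    # tab point at d along bar, h above underside; returns world mm + R
    p=np.array([-np.cos(th),np.sin(th)]);n=np.array([np.sin(th),np.cos(th)])
    pin=np.array([170,-225])+170*p+20*n;b=np.array([np.sin(al),np.cos(al)])
    l=pin+b*(d*np.cos(lift)-h*np.sin(lift));return np.r_[l2w(l),30+d*np.sin(lift)+h*np.cos(lift)],Rt(A+np.pi/2-al,lift)
E
python3 - <<'E'
from h import *
p,Rg=lane_pose(0,.252,-.03);print(p)
mv(np.r_[560,80,240],Rg);mv(np.r_[560,80,240],Rt(A+np.pi/2-.252,0))
E
```

```text
[599.65569648 100.66459858  54.78668103]
xyz [ 562.4 -514.1  -12.3] rot [-0.019  -0.0258 -1.2661]
xyz [ 562.4 -514.1  -12.3] rot [ 0.0000e+00  1.0000e-04 -1.2662e+00]
```

Emit:
{"name": "play_rows", "arguments": {"xyz": [[20, -19, -2], [60, -55, -4], [105, -96, -6], [150, -137, -8], [195, -178, -10], [240, -219, -12], [285, -260, -12], [330, -301, -12], [370, -338, -12], [400, -365, -12]], "rot": [[0, 0, -0.05], [0, 0, -0.15], [0, 0, -0.29], [0, 0, -0.43], [0, 0, -0.57], [0, 0, -0.71], [0, 0, -0.85], [0, 0, -0.99], [0, 0, -1.13], [0, 0, -1.266]], "grip": [1, 1, 1, 1, 1, 1, 0.8, 0.7, 0.6, 0.6]}}

```text
time_s: 1.95
eef_pos: [0.4405, -0.1025, 0.24]
eef_rot: [0.0, 0.724, 0.69, 0.0]
wrist_force: [0.3, -0.6, -0.2]
opening: 0.599
grasp_force: 0.0
```

Run:
```python
from h import *
print(cur()[0]);mv(np.r_[560,80,240],Rt(A+np.pi/2-.252,0))
```

```text
[ 440.46498628 -102.50912388  240.04696136]
xyz [1.881e+02 1.105e+02 1.000e-01] rot [0.0009 0.0002 0.0059]
```

Emit:
{"name": "play_rows", "arguments": {"xyz": [[25, 15, 0], [65, 38, 0], [110, 65, 0], [150, 88, 0], [175, 103, 0], [188, 110, 0], [188, 110, 0], [188, 110, 0], [188, 110, 0], [188, 110, 0]], "rot": [[0, 0, 0], [0, 0, 0], [0, 0, 0], [0, 0, 0], [0, 0, 0], [0, 0, 0.006], [0, 0, 0.006], [0, 0, 0.006], [0, 0, 0.006], [0, 0, 0.006]], "grip": [0.6, 0.6, 0.6, 0.6, 0.6, 0.6, 0.6, 0.6, 0.6, 0.6]}}

```text
time_s: 3.2
eef_pos: [0.5595, 0.0764, 0.2399]
eef_rot: [0.0, 0.729, 0.685, 0.0]
wrist_force: [-0.9, -0.4, 0.3]
opening: 0.597
grasp_force: 0.0
```

```bash
cat >> h.py <<'E'
def wray(c,u,v,p,Rm):
    K=c["camera_matrix"];x=(u-K[0,2])/K[0,0];y=(v-K[1,2])/K[1,1];t=np.hypot(x,y);s=np.sin(t)/max(t,1e-9)
    H=c["hand_eye"];d=Rm@H[:3,:3]@np.array([x*s,y*s,np.cos(t)]);return p+Rm@(H[:3,3]*1000),d
def wonz(c,u,v,p,Rm,z):
    o,d=wray(c,u,v,p,Rm);return o+d*(z-o[2])/d[2]
def wproj(c,w,p,Rm):
    H=c["hand_eye"];q=H[:3,:3].T@(Rm.T@(np.array(w)-p)-H[:3,3]*1000);r=np.hypot(q[0],q[1]);t=np.arctan2(r,q[2]);K=c["camera_matrix"]
    return K[0,2]+K[0,0]*t*q[0]/r,K[1,2]+K[1,1]*t*q[1]/r
E
python3 - <<'E'
from h import *
p,Rm,o=cur();c=vision.camera("wrist");print(p,c["camera_matrix"],c["hand_eye"].round(3))
print("block",wproj(c,np.r_[l2w((0,0)),30],p,Rm),"tab",wproj(c,np.r_[l2w((60,28)),73],p,Rm))
np.savez("w1",c=c["color"],p=p,R=Rm);save("w1",c["color"])
E
```

```text
[559.52849849  76.36513984 239.87685652] [[309.70691629   0.         319.44872224]
 [  0.         309.70691629 203.21855283]
 [  0.           0.           1.        ]] [[-0.    -0.961 -0.275  0.069]
 [ 1.    -0.    -0.     0.001]
 [ 0.    -0.275  0.961 -0.147]
 [ 0.     0.     0.     1.   ]]
block (np.float64(308.07256343858677), np.float64(189.23912947464936)) tab (np.float64(355.9494324561891), np.float64(158.7221245591791))
```

View pics/w1.png

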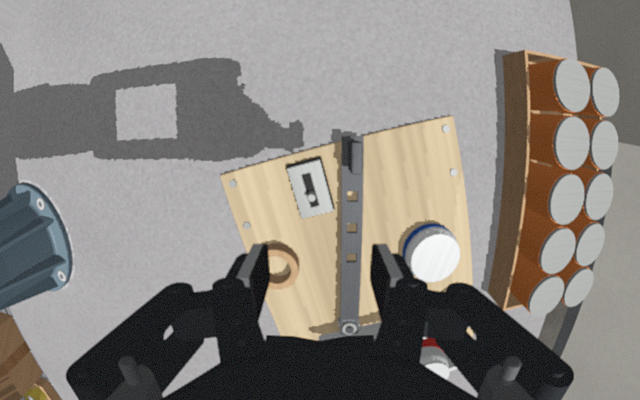

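The wrist view shows the tab at (355,152), the holes near (351,196), (351,227) and (351,257), and the block centre near (309,188). The peg tip is at about (312,197), so the peg sits towards the guide in its slot.

Run:
```python
from h import *
c=vision.camera("wrist");p,Rm,o=cur();im=c["color"]
save("w1c",cv2.resize(im[125:235,280:375],None,fx=5.4,fy=5.4,interpolation=2))
for n,u,v,z in(("peg",312,197,45),("block",309,188,30),("tabtop",355,152,75),("h110",351,257,33),("h150",351,227,31),("h190",351,196,30),("pin",349,328,40)):
    w=wonz(c,u,v,p,Rm,z);print(n,w.round(1),w2l(w[:2]).round(1))
P=c["depth"][140:165,345:362];print(np.percentile(P,[5,20,50]))
```

```text
peg [551.   55.6  45. ] [ 3.5 -6.4]
block [547.6  62.9  30. ] [1.6 1.4]
tabtop [598.8 107.9  75. ] [60.6 35.5]
h110 [594.3 -28.9  33. ] [ 29.5 -97.8]
h150 [595.6  11.   31. ] [ 38.5 -58.8]
h190 [596.9  50.1  30. ] [ 47.4 -20.8]
pin [ 589.2 -138.6   40. ] [   2.9 -204.3]
[0.31135339 0.31282178 0.31544581]
```

View pics/w1c.png

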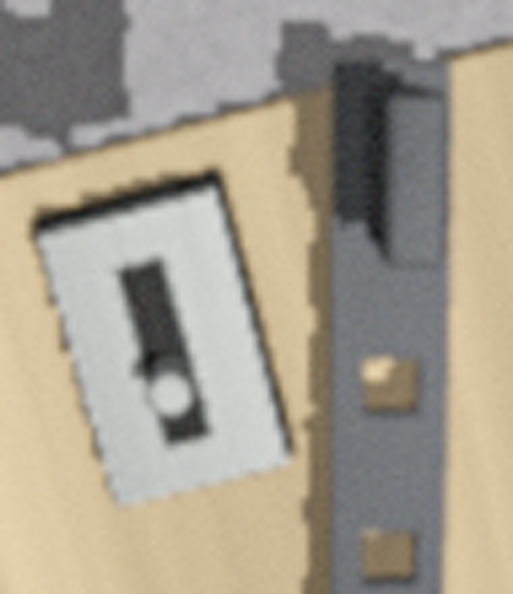

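The crop shows the peg tip at (172,393), the block centre at (165,341) and the tab's lit top at (416,180), with its dark side face to the left.

Run:
```python
from h import *
c=vision.camera("wrist");p,Rm,o=cur()
for n,x,y,z in(("peg",172,393,45),("block",165,341,30),("tabtop",416,180,73)):
    u,v=280+x/5.4-.5,125+y/5.4-.5
    w=wonz(c,u,v,p,Rm,z);print(n,w.round(1),w2l(w[:2]).round(1))
    if n=="tabtop":
        b=vision.camera("scene");o1,d1=wray(c,u,v,p,Rm);o2,d2=ray(b,230+722/4.8-.5,170+185/4.8-.5)
        s=np.linalg.lstsq(np.c_[d1,-d2],o2*1000-o1,rcond=None)[0];print("tri",o1+d1*s[0],o2*1000+d2*s[1])
g,Rg=lane_pose(0,.252,-.03);print(g);mv(np.r_[g[:2],100],Rg);mv(g,Rg)
```

```text
peg [550.3  55.5  45. ] [ 2.8 -6.4]
block [548.9  63.4  30. ] [3.  1.6]
tabtop [600.4 101.7  73. ] [61.  29.1]
tri [600.34441737 101.74931896  73.19468335] [600.32965718 101.49523838  73.22847337]
[599.65569648 100.66459858  54.78668103]
xyz [ 26.2  38.4 139.8] rot [ 0.     -0.03   -0.0065]
xyz [ 26.2  38.4 185. ] rot [ 0.     -0.03   -0.0065]
```

Emit:
{"name": "play_rows", "arguments": {"xyz": [[13, 19, 30], [26, 38, 70], [26, 38, 110], [26, 38, 140], [26, 38, 160], [26, 38, 175], [26, 38, 185], [26, 38, 185], [26, 38, 185], [26, 38, 185]], "rot": [[0, -0.03, -0.006], [0, -0.03, -0.006], [0, -0.03, -0.006], [0, -0.03, -0.006], [0, -0.03, -0.006], [0, -0.03, -0.006], [0, -0.03, -0.006], [0, -0.03, -0.006], [0, -0.03, -0.006], [0, -0.03, -0.006]], "grip": [0.45, 0.45, 0.45, 0.45, 0.45, 0.45, 0.45, 0.45, 0.2, 0]}}

```text
time_s: 4.65
eef_pos: [0.6, 0.1007, 0.0557]
eef_rot: [0.011, 0.726, 0.687, -0.01]
wrist_force: [-0.2, 0.1, 0.7]
opening: 0.113
grasp_force: 62.3
```

Emit:
{"name": "play_rows", "arguments": {"xyz": [[0, 0, 0], [0, 0, 0], [0, 0, 0], [0, 0, 0], [0, 0, 0], [0, 0, 0], [0, 0, 0], [0, 0, 0], [0, 0, 0], [0, 0, 0]], "rot": [[0, 0, 0], [0, 0, 0], [0, 0, 0], [0, 0, 0], [0, 0, 0], [0, 0, 0], [0, 0, 0], [0, 0, 0], [0, 0, 0], [0, 0, 0]], "grip": [0, 0, 0, 0, 0, 0, 0, 0, 0, 0]}}

```text
time_s: 5.9
eef_pos: [0.5992, 0.1008, 0.0547]
eef_rot: [0.01, 0.726, 0.687, -0.011]
wrist_force: [1.3, 2.3, 1.5]
opening: 0.115
grasp_force: 62.5
```

Run:
```python
from h import *
p,Rm,o=cur();print(p,w2l(p[:2]),o["opening"],o["grasp_force"],o["wrist_force"])
print(np.degrees(np.arctan2(Rm[1,0],Rm[0,0])))
c=vision.camera("wrist");save("w2",c["color"][:,150:500])
```

```text
[599.2434216  100.76089286  54.73107563] [59.66889971 28.41993212] 0.1149207872178684 62.535881996154785 [1.33659765 2.27003941 1.51949487]
86.8497447145943
```

View pics/w2.png

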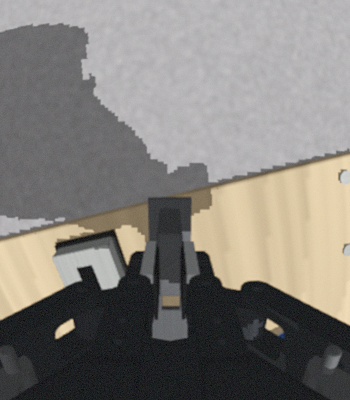

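The wrist view shows the tab held between the pads, clear of the block at the left, about (90,270).

```bash
cat >> h.py <<'E'
from scipy.optimize import fsolve
def solve(peg,lift,s=150):
    def f(v):
        th,al=v;p=np.array([-np.cos(th),np.sin(th)]);n=np.array([np.sin(th),np.cos(th)])
        return np.array([170,-225])+170*p+20*n+s*np.cos(lift)*np.array([np.sin(al),np.cos(al)])-peg
    return fsolve(f,[.3,-.1])
def plan(P0,R0,wps):
    X=[];W=[]
    for th,al,l in wps:
        p,Rg=lane_pose(th,al,l);X.append((R0.T@(p-P0)).round(1).tolist());W.append(R.from_matrix(R0.T@Rg).as_rotvec().round(3).tolist())
    print("xyz",X);print("rot",W)
E
python3 - <<'E'
from h import *
P0,R0,o=cur()
k=np.linspace(0,1,9)[1:];k=k*k*(3-2*k)
w=[(0,.25,-.03+.2*a) for a in k];w+=[w[-1]]*2;plan(P0,R0,w)
for y in(-12,-8,-4):print(solve(np.array([0,y]),.1),solve(np.array([0,y]),.0))
# next: from lane_pose(0,.25,.17) to over peg
P1,R1=lane_pose(0,.25,.17);t,a=solve(np.array([0,-8]),.16)
k=np.arange(1,21)/20;k=k*k*(3-2*k)
# swing with guide: straight blend
plan(P1,R1,[(t*b,.25+(a-.25)*b,.17-.01*b) for b in k[:10]])
E
```

```text
xyz [[-0.4, -0.1, -2.1], [-1.2, -0.1, -7.6], [-2.6, -0.1, -15.2], [-4.5, -0.1, -23.9], [-6.7, -0.1, -32.5], [-8.9, -0.0, -39.9], [-10.5, -0.0, -45.1], [-11.2, -0.0, -47.1], [-11.2, -0.0, -47.1], [-11.2, -0.0, -47.1]]
rot [[-0.0, 0.008, -0.002], [-0.0, 0.031, -0.002], [0.0, 0.063, -0.002], [0.0, 0.1, -0.002], [0.0, 0.137, -0.002], [0.0, 0.169, -0.002], [0.0, 0.191, -0.002], [0.0, 0.2, -0.002], [0.0, 0.2, -0.002], [0.0, 0.2, -0.002]]
[ 0.26722    -0.07588184] [ 0.26234257 -0.073422  ]
[ 0.29346703 -0.08757225] [ 0.28849382 -0.08487306]
[ 0.3202443  -0.10026139] [ 0.31515954 -0.09730269]
xyz [[0.4, -0.6, 0.1], [1.4, -2.4, 0.3], [3.0, -5.2, 0.7], [5.1, -8.8, 1.1], [7.6, -13.2, 1.7], [10.4, -18.2, 2.3], [13.3, -23.6, 2.9], [16.3, -29.2, 3.6], [19.3, -35.0, 4.3], [22.2, -40.9, 5.0]]
rot [[0.0, -0.0, -0.002], [0.002, -0.0, -0.009], [0.004, -0.001, -0.02], [0.006, -0.001, -0.035], [0.009, -0.002, -0.053], [0.012, -0.002, -0.073], [0.016, -0.003, -0.095], [0.02, -0.004, -0.119], [0.024, -0.004, -0.143], [0.029, -0.005, -0.169]]
```

Emit:
{"name": "play_rows", "arguments": {"xyz": [[-0.4, 0, -2], [-1.2, 0, -7.6], [-2.6, 0, -15], [-4.5, 0, -24], [-6.7, 0, -32.5], [-8.9, 0, -40], [-10.5, 0, -45], [-11.2, 0, -47], [-11.2, 0, -47], [-11.2, 0, -47]], "rot": [[0, 0.008, -0.002], [0, 0.031, -0.002], [0, 0.063, -0.002], [0, 0.1, -0.002], [0, 0.137, -0.002], [0, 0.169, -0.002], [0, 0.191, -0.002], [0, 0.2, -0.002], [0, 0.2, -0.002], [0, 0.2, -0.002]], "grip": [0, 0, 0, 0, 0, 0, 0, 0, 0, 0]}}

```text
time_s: 7.2
eef_pos: [0.5985, 0.091, 0.1017]
eef_rot: [-0.058, 0.723, 0.686, 0.061]
wrist_force: [0.0, 2.0, -0.9]
opening: 0.117
grasp_force: 62.2
```

Run:
```python
from h import *
P0,R0,o=cur();print(P0,lane_pose(0,.25,.17)[0],o["wrist_force"],o["torque"])
t,a=solve(np.array([0,-8]),.16)
k=np.arange(1,19)/18;k=k*k*(3-2*k)
w=[(t*b,.25+(a-.25)*b,.17-.01*b) for b in k]
plan(P0,R0,w[:10]);P1,R1=lane_pose(*w[9]);plan(P1,R1,w[10:]+[w[-1]]*2)
```

```text
[598.47160969  91.02098922 101.69584555] [598.66164468  90.97867766 102.14247632] [ 0.01546874  1.9827866  -0.88780698] [ 0.18885033 -0.16779369  0.12651695]
xyz [[0.5, -0.6, -0.3], [1.8, -2.7, -0.1], [3.7, -6.1, 0.4], [6.2, -10.5, 0.9], [9.2, -15.7, 1.6], [12.3, -21.5, 2.3], [15.7, -27.8, 3.0], [19.0, -34.2, 3.8], [22.2, -40.7, 4.5], [25.3, -47.0, 5.3]]
rot [[0.0, 0.0, -0.003], [0.002, 0.0, -0.011], [0.004, -0.0, -0.025], [0.007, -0.001, -0.042], [0.01, -0.002, -0.063], [0.014, -0.002, -0.087], [0.019, -0.003, -0.113], [0.023, -0.004, -0.14], [0.028, -0.005, -0.168], [0.033, -0.005, -0.196]]
xyz [[3.9, -5.4, 0.8], [7.5, -10.4, 1.6], [10.6, -14.9, 2.3], [13.2, -18.8, 2.9], [15.2, -22.0, 3.3], [16.8, -24.4, 3.7], [17.7, -26.0, 3.9], [18.0, -26.5, 4.0], [18.0, -26.5, 4.0], [18.0, -26.5, 4.0]]
rot [[0.005, -0.001, -0.027], [0.009, -0.002, -0.053], [0.013, -0.002, -0.077], [0.016, -0.003, -0.098], [0.019, -0.003, -0.116], [0.021, -0.004, -0.129], [0.023, -0.004, -0.138], [0.023, -0.004, -0.141], [0.023, -0.004, -0.141], [0.023, -0.004, -0.141]]
```

Emit:
{"name": "play_rows", "arguments": {"xyz": [[0.5, -0.6, 0], [1.8, -2.7, 0], [3.7, -6, 0.4], [6.2, -10.5, 0.9], [9.2, -15.7, 1.6], [12.3, -21.5, 2.3], [15.7, -27.8, 3], [19, -34.2, 3.8], [22.2, -40.7, 4.5], [25.3, -47, 5.3]], "rot": [[0, 0, -0.003], [0.002, 0, -0.011], [0.004, 0, -0.025], [0.007, -0.001, -0.042], [0.01, -0.002, -0.063], [0.014, -0.002, -0.087], [0.019, -0.003, -0.113], [0.023, -0.004, -0.14], [0.028, -0.005, -0.168], [0.033, -0.005, -0.196]], "grip": [0, 0, 0, 0, 0, 0, 0, 0, 0, 0]}}

```text
time_s: 8.45
eef_pos: [0.5527, 0.1194, 0.1011]
eef_rot: [-0.062, 0.651, 0.755, 0.054]
wrist_force: [0.8, -4.6, -3.4]
opening: 0.117
grasp_force: 62.0
```

Emit:
{"name": "play_rows", "arguments": {"xyz": [[3.9, -5.4, 0.8], [7.5, -10.4, 1.6], [10.6, -14.9, 2.3], [13.2, -18.8, 2.9], [15.2, -22, 3.3], [16.8, -24.4, 3.7], [17.7, -26, 3.9], [18, -26.5, 4], [18, -26.5, 4], [18, -26.5, 4]], "rot": [[0.005, -0.001, -0.027], [0.009, -0.002, -0.053], [0.013, -0.002, -0.077], [0.016, -0.003, -0.098], [0.019, -0.003, -0.116], [0.021, -0.004, -0.129], [0.023, -0.004, -0.138], [0.023, -0.004, -0.141], [0.023, -0.004, -0.141], [0.023, -0.004, -0.141]], "grip": [0, 0, 0, 0, 0, 0, 0, 0, 0, 0]}}

```text
time_s: 9.7
eef_pos: [0.5243, 0.1334, 0.1002]
eef_rot: [-0.064, 0.596, 0.799, 0.048]
wrist_force: [2.8, -5.1, -3.6]
opening: 0.12
grasp_force: 62.0
```

```bash
cat >> h.py <<'E'
def hole(p,Rm):
    # middle hole at underside from TCP, lane xy and z
    w=p+Rm@np.array([-90,0,32.]);return w2l(w[:2]).round(1),round(w[2],1)
E
python3 - <<'E'
from h import *
P0,R0,o=cur();t,a=solve(np.array([0,-8]),.16);print(t,a,P0,lane_pose(t,a,.16)[0],o["wrist_force"],o["torque"],hole(P0,R0),np.arcsin(R0[2,0]))
c=vision.camera("wrist");b=vision.camera("scene");t=vision.camera("top")
f=cv2.resize
save("m1",np.vstack([np.hstack([f(t["color"][180:235,255:355],(400,220)),f(b["color"][180:240,290:400],(400,220))]),np.hstack([c["color"][60:360,120:520],np.zeros((300,400,3),np.uint8)])]))
E
```

```text
0.3012505783518621 -0.09190179479195225 [524.33667818 133.44107396 100.16920647] [523.98873299 133.63113394  99.82764266] [ 2.77982316 -5.10510826 -3.62280738] [-1.12953883 -0.38560386  0.13576734] (array([ 0.4, -8.2]), np.float64(54.2)) 0.16029007842387344
```

View pics/m1.png

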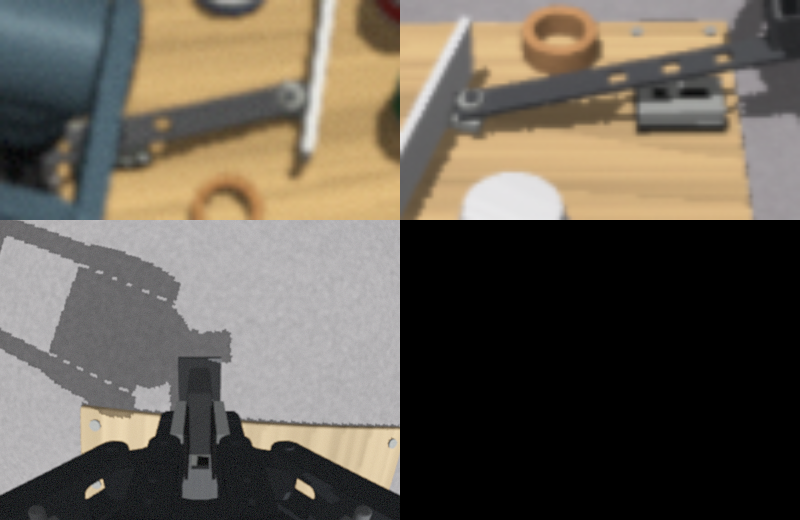

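The mosaic shows the bar lifted over the block and the guide open. The peg is hidden under the bar. Next I lower lightly towards the peg tip.

```bash
cat > lower.py <<'E'
import sys
from h import *
# args: lift0 lift1 pegx pegy [n]
l0,l1,px,py=map(float,sys.argv[1:5]);P0,R0,o=cur()
n=8;L=[l0+(l1-l0)*i/n for i in range(1,n+1)]+[l1]*2
plan(P0,R0,[(*solve(np.array([px,py]),l),l) for l in L])
E
python3 lower.py .16 .09 0 -8
```

```text
xyz [[0.3, -0.2, 2.5], [0.4, -0.2, 4.5], [0.5, -0.1, 6.6], [0.5, -0.0, 8.7], [0.5, -0.0, 10.8], [0.6, 0.0, 12.9], [0.6, 0.1, 15.0], [0.6, 0.1, 17.0], [0.6, 0.1, 17.0], [0.6, 0.1, 17.0]]
rot [[0.001, -0.009, 0.001], [0.001, -0.018, 0.002], [0.001, -0.027, 0.003], [0.0, -0.035, 0.003], [0.0, -0.044, 0.004], [0.0, -0.053, 0.004], [0.0, -0.062, 0.005], [0.0, -0.07, 0.005], [0.0, -0.07, 0.005], [0.0, -0.07, 0.005]]
```

Emit:
{"name": "play_rows", "arguments": {"xyz": [[0.3, -0.2, 2.5], [0.4, -0.2, 4.5], [0.5, -0.1, 6.6], [0.5, 0, 8.7], [0.5, 0, 10.8], [0.6, 0, 12.9], [0.6, 0.1, 15], [0.6, 0.1, 17], [0.6, 0.1, 17], [0.6, 0.1, 17]], "rot": [[0, -0.009, 0.001], [0, -0.018, 0.002], [0, -0.027, 0.003], [0, -0.035, 0.003], [0, -0.044, 0.004], [0, -0.053, 0.004], [0, -0.062, 0.005], [0, -0.07, 0.005], [0, -0.07, 0.005], [0, -0.07, 0.005]], "grip": [0, 0, 0, 0, 0, 0, 0, 0, 0, 0]}}

```text
time_s: 11.1
eef_pos: [0.5233, 0.1371, 0.0834]
eef_rot: [-0.037, 0.599, 0.799, 0.027]
wrist_force: [1.9, -2.6, -3.0]
opening: 0.118
grasp_force: 62.0
```

```bash
cat > st.py <<'E'
from h import *
p,Rm,o=cur();f=o["wrist_force"];print(p.round(1),"lane F",(RL.T@f[:2]).round(1),f[2].round(1),"T",o["torque"].round(2),"hole",hole(p,Rm),"lift",np.arcsin(Rm[2,0]).round(3))
E
python3 st.py;python3 lower.py .09 .07 0 -8
```

```text
[523.3 137.1  83.4] lane F [ 1.4 -3. ] -3.0 T [-0.56 -0.5   0.2 ] hole (array([-0.2, -7.5]), np.float64(43.3)) lift 0.091
xyz [[-0.4, 0.1, 0.5], [-0.4, 0.1, 1.1], [-0.3, 0.1, 1.7], [-0.3, 0.2, 2.3], [-0.2, 0.2, 2.9], [-0.2, 0.2, 3.5], [-0.2, 0.2, 4.1], [-0.1, 0.2, 4.7], [-0.1, 0.2, 4.7], [-0.1, 0.2, 4.7]]
rot [[-0.0, -0.004, -0.0], [-0.0, -0.006, -0.0], [-0.0, -0.009, -0.0], [-0.0, -0.011, 0.0], [-0.0, -0.014, 0.0], [-0.0, -0.016, 0.0], [-0.0, -0.019, 0.0], [-0.0, -0.021, 0.0], [-0.0, -0.021, 0.0], [-0.0, -0.021, 0.0]]
```

Emit:
{"name": "play_rows", "arguments": {"xyz": [[0, 0, 0.5], [0, 0, 1], [0, 0, 1.5], [0, 0, 2], [0, 0, 2.5], [0, 0, 2.5], [0, 0, 2.5], [0, 0, 2.5], [0, 0, 2.5], [0, 0, 2.5]], "rot": [[0, -0.002, 0], [0, -0.004, 0], [0, -0.006, 0], [0, -0.008, 0], [0, -0.01, 0], [0, -0.01, 0], [0, -0.01, 0], [0, -0.01, 0], [0, -0.01, 0], [0, -0.01, 0]], "grip": [0, 0, 0, 0, 0, 0, 0, 0, 0, 0]}}

```text
time_s: 12.35
eef_pos: [0.5233, 0.1372, 0.0809]
eef_rot: [-0.033, 0.6, 0.799, 0.024]
wrist_force: [0.2, 2.8, 2.2]
opening: 0.115
grasp_force: 62.5
```

```bash
python3 st.py
```

```text
[523.3 137.2  80.9] lane F [0.7 2.8] 2.2 T [ 0.36 -0.15  0.17] hole (array([-0.2, -7.7]), np.float64(41.7)) lift 0.081
```

Emit:
{"name": "play_rows", "arguments": {"xyz": [[0.2, 0, 0], [0.4, 0, 0], [0.6, 0, 0], [0.8, 0, 0], [1, 0, 0], [1.2, 0, 0], [1.4, 0, 0], [1.5, 0, 0], [1.5, 0, 0], [1.5, 0, 0]], "rot": [[0, 0, 0], [0, 0, 0], [0, 0, 0], [0, 0, 0], [0, 0, -0.003], [0, 0, -0.003], [0, 0, -0.004], [0, 0, -0.004], [0, 0, -0.004], [0, 0, -0.004]], "grip": [0, 0, 0, 0, 0, 0, 0, 0, 0, 0]}}

```text
time_s: 13.6
eef_pos: [0.5228, 0.1377, 0.0807]
eef_rot: [-0.032, 0.598, 0.801, 0.024]
wrist_force: [2.0, -4.7, -2.6]
opening: 0.12
grasp_force: 62.1
```

```bash
python3 st.py
```

```text
[522.8 137.7  80.7] lane F [ 1.1 -5.1] -2.6 T [-1.03 -0.49  0.09] hole (array([-0.2, -7.2]), np.float64(41.6)) lift 0.08
```

Contact vanished after the slide, so the peg looks captured. I continue down gently.

Emit:
{"name": "play_rows", "arguments": {"xyz": [[0, 0, 0.6], [0, 0, 1.2], [0.1, 0, 1.8], [0.1, 0, 2.4], [0.1, 0, 3], [0.1, 0, 3.6], [0.2, 0, 4.2], [0.2, 0, 4.8], [0.2, 0, 4.8], [0.2, 0, 4.8]], "rot": [[0, -0.002, 0], [0, -0.005, 0], [0, -0.008, 0], [0, -0.01, 0], [0, -0.012, 0], [0, -0.015, 0], [0, -0.018, 0], [0, -0.02, 0], [0, -0.02, 0], [0, -0.02, 0]], "grip": [0, 0, 0, 0, 0, 0, 0, 0, 0, 0]}}

```text
time_s: 14.85
eef_pos: [0.5225, 0.1384, 0.0758]
eef_rot: [-0.024, 0.598, 0.801, 0.018]
wrist_force: [1.9, -4.8, -2.0]
opening: 0.116
grasp_force: 62.1
```

```bash
python3 st.py
```

```text
[522.5 138.4  75.8] lane F [ 1.  -5.1] -2.0 T [-0.94 -0.47  0.12] hole (array([-0.3, -7.2]), np.float64(38.5)) lift 0.06
```

```bash
python3 lower.py .06 .02 -0.2 -7.2; python3 lower.py .06 0 -0.2 -7.2
```

```text
xyz [[0.2, 0.2, 0.7], [0.3, 0.2, 1.9], [0.4, 0.2, 3.1], [0.5, 0.2, 4.3], [0.6, 0.2, 5.5], [0.7, 0.2, 6.7], [0.8, 0.2, 7.9], [0.9, 0.2, 9.1], [0.9, 0.2, 9.1], [0.9, 0.2, 9.1]]
rot [[-0.001, -0.005, 0.001], [-0.001, -0.01, 0.001], [-0.001, -0.015, 0.001], [-0.001, -0.02, 0.001], [-0.001, -0.025, 0.001], [-0.001, -0.03, 0.001], [-0.001, -0.035, 0.002], [-0.001, -0.04, 0.002], [-0.001, -0.04, 0.002], [-0.001, -0.04, 0.002]]
xyz [[0.2, 0.2, 1.3], [0.4, 0.2, 3.1], [0.5, 0.2, 4.9], [0.7, 0.2, 6.7], [0.8, 0.2, 8.5], [1.0, 0.2, 10.3], [1.1, 0.2, 12.1], [1.3, 0.3, 13.9], [1.3, 0.3, 13.9], [1.3, 0.3, 13.9]]
rot [[-0.001, -0.008, 0.001], [-0.001, -0.015, 0.001], [-0.001, -0.023, 0.001], [-0.001, -0.03, 0.001], [-0.001, -0.038, 0.002], [-0.001, -0.045, 0.002], [-0.001, -0.053, 0.002], [-0.001, -0.06, 0.002], [-0.001, -0.06, 0.002], [-0.001, -0.06, 0.002]]
```

Emit:
{"name": "play_rows", "arguments": {"xyz": [[0.1, 0, 1.1], [0.2, 0, 2.3], [0.3, 0, 3.5], [0.4, 0, 4.7], [0.5, 0, 5.8], [0.6, 0, 7], [0.7, 0, 8.2], [0.8, 0, 9.4], [0.8, 0, 9.4], [0.8, 0, 9.4]], "rot": [[0, -0.005, 0], [0, -0.01, 0], [0, -0.015, 0], [0, -0.02, 0], [0, -0.025, 0], [0, -0.03, 0], [0, -0.035, 0], [0, -0.04, 0], [0, -0.04, 0], [0, -0.04, 0]], "grip": [0, 0, 0, 0, 0, 0, 0, 0, 0, 0]}}

```text
time_s: 16.1
eef_pos: [0.5221, 0.1397, 0.0665]
eef_rot: [-0.008, 0.598, 0.801, 0.006]
wrist_force: [1.3, -5.0, -2.0]
opening: 0.117
grasp_force: 62.0
```

```bash
python3 st.py
```

```text
[522.1 139.7  66.5] lane F [ 0.3 -5.2] -2.0 T [-0.99 -0.38  0.13] hole (array([-0.3, -7.2]), np.float64(32.7)) lift 0.02
```

Emit:
{"name": "play_rows", "arguments": {"xyz": [[0.1, 0, 0.6], [0.1, 0, 1.2], [0.2, 0, 1.8], [0.2, 0, 2.4], [0.3, 0, 3], [0.3, 0, 3.6], [0.4, 0, 4.2], [0.4, 0, 4.7], [0.4, 0, 4.7], [0.4, 0, 4.7]], "rot": [[0, -0.0025, 0], [0, -0.005, 0], [0, -0.0075, 0], [0, -0.01, 0], [0, -0.0125, 0], [0, -0.015, 0], [0, -0.0175, 0], [0, -0.02, 0], [0, -0.02, 0], [0, -0.02, 0]], "grip": [0, 0, 0, 0, 0, 0, 0, 0, 0, 0]}}

```text
time_s: 17.35
eef_pos: [0.5222, 0.1402, 0.0632]
eef_rot: [-0.0, 0.598, 0.801, -0.0]
wrist_force: [-2.0, -4.6, 7.7]
opening: 0.122
grasp_force: 63.4
```

```bash
python3 st.py
python3 - <<'E'
from h import *
b=vision.camera("scene");save("m2",cv2.resize(b["color"][180:245,270:400],None,fx=5,fy=5,interpolation=2))
E
```

```text
[522.2 140.2  63.2] lane F [-2.9 -4.1] 7.7 T [-0.99  0.43  0.08] hole (array([ 0. , -7.4]), np.float64(31.2)) lift -0.0
```

View pics/m2.png

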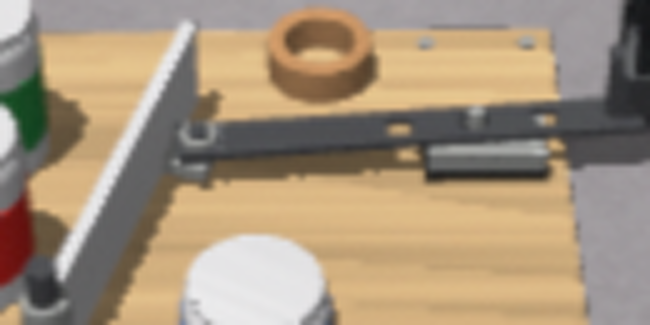

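The image shows the bar flat on the block, with the peg standing through the middle hole at (477,118). I ease the tension onto the peg, then release.

Emit:
{"name": "play_rows", "arguments": {"xyz": [[-0.2, 0, -0.2], [-0.4, 0, -0.4], [-0.7, 0, -0.6], [-1, 0, -0.8], [-1.3, 0, -0.8], [-1.6, 0, -0.8], [-1.8, 0, -0.8], [-2, 0, -0.8], [-2, 0, -0.8], [-2, 0, -0.8]], "rot": [[0, 0, 0], [0, 0, 0], [0, 0, 0], [0, 0, 0], [0, 0, 0], [0, 0, 0], [0, 0, 0], [0, 0, 0], [0, 0, 0], [0, 0, 0]], "grip": [0, 0, 0, 0, 0, 0, 0, 0, 0, 0]}}

```text
time_s: 18.65
eef_pos: [0.5223, 0.1399, 0.0638]
eef_rot: [-0.001, 0.599, 0.801, 0.001]
wrist_force: [-1.8, 1.1, 7.6]
opening: 0.116
grasp_force: 63.3
```

```bash
python3 st.py
```

```text
[522.3 139.9  63.8] lane F [-1.5  1.5] 7.6 T [0.18 0.47 0.09] hole (array([ 0. , -7.6]), np.float64(31.6)) lift 0.003
```

Emit:
{"name": "play_rows", "arguments": {"xyz": [[0, 0, 0], [0, 0, 0], [0, 0, 0], [0, 0, 0], [0, 0, 0], [0, 0, 0], [0, 0, -10], [0, 0, -25], [0, 0, -45], [0, 0, -60]], "rot": [[0, 0, 0], [0, 0, 0], [0, 0, 0], [0, 0, 0], [0, 0, 0], [0, 0, 0], [0, 0, 0], [0, 0, 0], [0, 0, 0], [0, 0, 0]], "grip": [0.16, 0.2, 0.25, 0.35, 0.45, 0.5, 0.5, 0.5, 0.5, 0.5]}}

```text
time_s: 19.9
eef_pos: [0.5235, 0.1389, 0.1251]
eef_rot: [0.0, 0.598, 0.801, 0.001]
wrist_force: [0.4, 0.1, -0.5]
opening: 0.5
grasp_force: 0.0
```

Emit:
{"name": "play_rows", "arguments": {"xyz": [[0, 0, -20], [10, 0, -50], [20, 0, -80], [20, 0, -100], [20, 0, -100], [20, 0, -100], [20, 0, -100], [20, 0, -100], [20, 0, -100], [20, 0, -100]], "rot": [[0, 0, 0], [0, 0, 0], [0, 0, 0], [0, 0, 0], [0, 0, 0], [0, 0, 0], [0, 0, 0], [0, 0, 0], [0, 0, 0], [0, 0, 0]], "grip": [0.5, 0.5, 0.5, 0.5, 0.5, 0.5, 0.5, 0.5, 0.5, 0.5]}}

```text
time_s: 21.15
eef_pos: [0.5171, 0.1579, 0.2228]
eef_rot: [-0.0, 0.598, 0.801, 0.0]
wrist_force: [-0.0, 0.2, -0.8]
opening: 0.499
grasp_force: 0.0
```

```bash
python3 st.py
python3 - <<'E'
from h import *
b=vision.camera("scene");w=vision.camera("wrist")
f=cv2.resize
save("m3",np.vstack([f(b["color"][170:250,240:400],(600,300),interpolation=2),f(w["color"][130:330,220:500],(420,300))[:, :].copy() if 0 else f(w["color"][130:330,200:600],(600,300))]))
P=cloud(b)*1000;L=(P[...,:2]-O)@RL;d=(b["color"].max(-1)<90)
t=np.array([0.,-7.5]);th,al=solve(t,0);pin=t-150*np.array([np.sin(al),np.cos(al)]);bd=np.array([np.sin(al),np.cos(al)])
s=(L-pin)@bd;r=(L-pin)@np.array([bd[1],-bd[0]])
for a in range(20,262,20):
    m=(s>a-8)&(s<a+8)&(abs(r)<9)&(P[...,2]>15);print(a,m.sum(),np.median(P[...,2][m]).round(1),end=" | ")
E
```

```text
[517.1 157.9 222.8] lane F [0.  0.2] -0.8 T [-0.02 -0.02  0.  ] hole (array([-1.6, 10.9]), np.float64(190.8)) lift 0.001
20 24 36.6 | 40 26 36.0 | 60 24 37.1 | 80 24 36.6 | 100 25 36.4 | 120 27 35.1 | 140 24 36.0 | 160 28 37.1 | 180 28 35.0 | 200 38 36.8 | 220 205 405.8 | 240 108 65.2 | 260 38 54.5 |
```

View pics/m3.png

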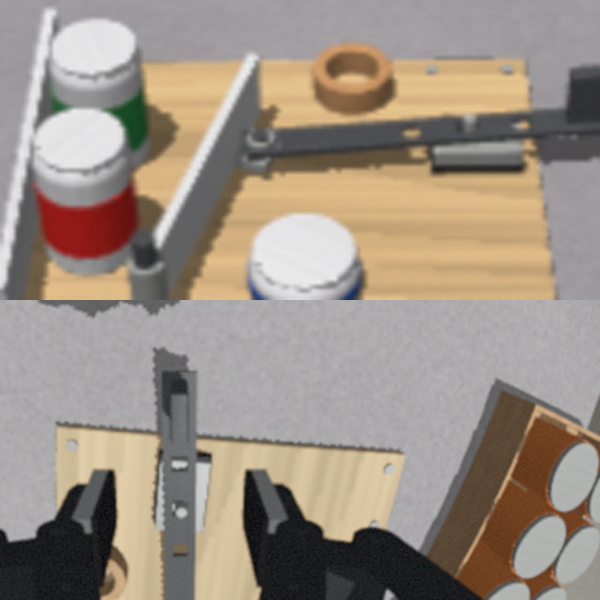

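The bar is level: its top reads about 36 mm along its whole length. The peg stands through the middle hole, the guide is held open, and the gripper is clear of everything.

```bash
python3 -c "
from bench import ctrl;print(ctrl.hand_in())"
```

```text
the job is handed in; nothing more can be done
None
```

The stay bar's middle hole is over the peg, and the bar lies flat on the block and holds the guide open by itself; the gripper is clear, and I handed the job in at about 21 s, with no verdict returned.

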